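Lock the filled takeaway box into the filling fixture

TASK

Push the black takeaway box that holds the two buns along its lane until it is fully home against the blue stop, then flip the red-knobbed lever of that same lane over, away from the robot, so that it snaps past centre and its bar locks the box in. Only push with the fingers: do not lift or tip the box and do not touch the buns. Leave the empty box, the other lever and everything else on the table as they are.

Things in the scene. Friction and masses are not known exactly. Their poses are not given: they have to be found in the camera images.
- fixture: fixed two-lane box-filling fixture, aluminium. Origin on the table (z 0), midway between the lanes, under the levers' common hinge line; x along the lanes away from the robot, y left, z up. Base plate 350 wide (y), x -70 to +180, top 6 above the table. Lane centre lines at y +64 (left) and -64 (right). White rails, tops 20 above the table, 114 apart, x -60 to +165
- home_left (a point): on the base plate's top, 6 above the table: where the centre of a box's underside lies when the box is home in the left lane (fixture x +103, y +64). The lane's blue stop, 30 high, has its face at x +158; the near wall of a box at home has its outer face at x +48
- home_right (a point): the same for the right lane (fixture x +103, y -64)
- hinge_left (a point): on the left lever's hinge axis, which runs along fixture y, 35 above the table, at fixture x 0, y +149, outside the lane's outer rail, between two dark cheeks with tops 46 above the table
- hinge_right (a point): on the right lever's hinge axis, which runs along fixture y, 35 above the table, at fixture x 0, y -149, outside the lane's outer rail, between two dark cheeks with tops 46 above the table
- bar_left (a point): inner end of the left lever's bent 8 thick locking bar, 38 from the lane's centre line; it moves with the lever. Lever at 0: underside 60 above the table, boxes pass beneath. Lever at 1.0: centre 28 above the table, about 5 in front of the near wall of a box that is home. It cannot come down if the box is more than about 4 short of home
- bar_right (a point): inner end of the right lever's bent 8 thick locking bar, 38 from the lane's centre line; it moves with the lever. Lever at 0: underside 60 above the table, boxes pass beneath. Lever at 1.0: centre 28 above the table, about 5 in front of the near wall of a box that is home. It cannot come down if the box is more than about 4 short of home
- latch_left (a joint): angle of the left lane's lever (rad): 0 = open (stop, leans 0.5 rad towards fixture -x), 1.0 = locked (stop, leans 0.5 rad towards +x), unstable centre at 0.5. An over-centre spring drives it to the nearer stop: starting it from 0 takes about 3.5 N at the knob towards +x, less and less up to the centre, after which it snaps over by itself
- latch_right (a joint): angle of the right lane's lever (rad): 0 = open (stop, leans 0.5 rad towards fixture -x), 1.0 = locked (stop, leans 0.5 rad towards +x), unstable centre at 0.5. An over-centre spring drives it to the nearer stop: starting it from 0 takes about 3.5 N at the knob towards +x, less and less up to the centre, after which it snaps over by itself
- knob_left (a point): centre of the red ball knob (24 diameter) on the end of the left lane's lever; it moves with the lever. Knob centre is 75 from the hinge axis on a 10 thick stem: lever at 0, fixture x -36, 101 above the table; upright, x 0, 110; lever at 1.0, x +36, 101
- knob_right (a point): centre of the red ball knob (24 diameter) on the end of the right lane's lever; it moves with the lever. Knob centre is 75 from the hinge axis on a 10 thick stem: lever at 0, fixture x -36, 101 above the table; upright, x 0, 110; lever at 1.0, x +36, 101
- food_box: loose open black plastic takeaway box, 110 x 110, 40 high, walls and floor 4 thick, about 70 g, holding two buns. Stands in one lane (left or right varies), 35 to 60 short of home, with 2 of play to each rail. Origin at the centre of its underside, which lies 6 above the table; axes along its sides, x along the lane
- empty_box: an identical box, empty, standing short of home in the other lane; to be left alone
- bun_a: loose glazed brown bun in the filled box, 44 diameter, 29 high, 50 g, lower than the box's rim; origin at the centre of its underside
- bun_b: second bun, same as the first
- syringe_a: loose filled portioning syringe lying on the table, 150 long, 22 diameter, yellow barrel, white plunger; beside the fixture; to be left alone; origin at its underside
- syringe_b: second syringe, same as the first; to be left alone; origin at its underside
- shaker: loose white shaker jar with yellow lid, 64 diameter, 100 tall, standing beyond the fixture; to be left alone; origin at its underside
- sauce_bottle: loose red squeeze bottle, 54 diameter, 170 tall, standing beyond the fixture; to be left alone; origin at its underside
- bowl: loose small steel bowl, 100 diameter, 45 tall, beside the fixture; to be left alone; origin at its underside
- spatula: loose spatula lying on the table between robot and fixture, to the right; to be left alone; origin at its underside
Mind the look-alikes: they are no part of the job. What is shaped like the bun_a but pink or yellow is not meant.

How it is judged:
By the outcome, as a careful person would: the job done as asked, in the order asked, and still so for the second after the job is handed in, with the robot touching nothing.
It also fails if it takes over 42 s, if anything falls off the work surface, if the arm or the gripper's body presses on something with over 40 N, if the wrist force passes 120 N, or if a joint passes its speed limit or range.

ROBOT

A 6-joint arm with a two-finger parallel gripper is mounted at the origin on the work surface. World frame = base frame: x ahead of the robot, y to its left, z up, the work surface at z = 0. Lengths are in m, angles in degrees, forces in N, time in s.
With the tool pointing down it reaches from about 0.35 to 0.925 m from the base axis. Payload 6.4 kg.
Tool frame: the origin (TCP) lies where the fingers leave the gripper's body, on its centre line; the fingertips stand 73 mm ahead of it and the grasp point (between the pads) lies 54 mm ahead of it; z points along the fingers, x is the direction in which the jaws open and shut, and the axes are right-handed (so a half turn about z gives the same grasp; the last joint's range is limited). The gripper opens to 85 mm and grips with 20 to 120 N. Pads are 22 mm wide; open, the fingers measure 114 mm over their backs; the gripper's body (76 mm by 85 mm) begins 54 mm behind the grasp point. The pads swing forward as they close: fully open they stand 13 mm farther back than shut.
Start: joints at [-83.428, 14.043, 89.255, -0, 76.702, -9.975], TCP at [0.185, -0.623, 0.304] pointing down, gripper open.
Joint ranges: [-179.41, 179.41], [-58.25, 129.5], [7.25, 145.43], [-54.29, 234.29], [11.92, 165.04], [-157.13, 157.13]. Speed limits (degrees/s): [147.25, 147.25, 180, 180, 180, 180].

INTERFACE

Orientations are given as [roll, pitch, yaw] about the fixed x, y, z axes, in that order (R = Rz(yaw) Ry(pitch) Rx(roll)).
In Python, from plant import bot gives the robot as it stands.
- The arm moves only by the shell command python3 -m handwheel 'ROWS'. ROWS is JSON, a list that holds one entry, the list of rows, each a list of 7 numbers: the shift along the tool's x, y, z in mm, then the turn, a rotation vector about the tool's x, y, z in rad, then the finger opening in mm, from 0 to 85.4. A call has 1 to 10 rows; each row shifts and turns the commanded pose from where the row before left it, along the tool's axes as they then stand; what a row does not reach is not made up. A row lasts 1/12 s, in which the tool goes at most 41.7 mm and 7.16 degrees, less where a joint would pass 70% of its speed; a pose out of reach is approached as far as the arm can. A call with a gripper value outside its range is refused whole. The fingers move at their own pace and stop on an object; the grip force is fixed at half the most. Time passes only in rows, so rows that do not move let the fingers close. It gives the time, the measured TCP pose, the force and the opening at its end, in the units of the state.
- bot.get_obs(): the state, without advancing time (a new reading comes with each control period).
- bot.grab_frame(name): name is "side" or "top" or "wrist"; returns a dict with "color" (400x640x3 uint8, blue, green, red), "range_z" (400x640 float32, m along the optical axis (not along the pixel's ray), 0 where there is no reading), "fx", "fy", "cx", "cy" (pixels), "R" (3x3) and "t" (3): a world point X has camera coordinates R X + t. Camera axes: x right, y down, z forward; pixel columns grow to the right and rows downward; lengths in m; the calibration is good to about 2 mm. The wrist camera is an equidistant fisheye: a pixel r from the principal point sees the ray r / f radians off the axis. A picture is of the moment at which its call begins.
- bot.close_job(): hands the job in, once; it reports no verdict.
The state is a dict: "t": time; "q": joint angles; "dq": joint speeds; "effort": joint torques, N m; "tcp_pos": TCP position; "eef_rot": TCP orientation; "wrist_force": force on the tool from outside, world axes, zero at the start; "ft_torque": the same for the moment, N m; "finger_gap": finger opening in m.
Only numpy, scipy, OpenCV 4.12 (cv2) and the standard library are available. Lean on these libraries where they do the work, as an engineer would, in place of code of your own. Each camera call takes 0.05 s, during which the arm holds its last target.

## Working session

There is one attempt and no reset: what is moved stays moved. The work goes in short steps, Python scripts to look and compute and a shell command to move; the robot and the scene stay as the last step left them, time stands still between calls to the robot, and variables do not carry over. Pictures are saved under pics/ and viewed, and the job is handed in when it is done.

```bash
ls; mkdir -p pics
python3 - <<'E'
from plant import bot
import cv2,numpy as np,pickle
o=bot.get_obs();print(o)
for n in("top","side","wrist"):
    f=bot.grab_frame(n);cv2.imwrite(f"pics/{n}0.png",f["color"]);pickle.dump(f,open(f"{n}0.pkl","wb"))
    print(n,f["fx"],f["cx"],f["cy"],f["R"].round(3).tolist(),f["t"])
E
```

```text
pics
{'t': 0.0, 'q': array([-8.34285586e+01,  1.40832773e+01,  8.93270519e+01, -1.38069674e-03,
        7.67011564e+01, -9.97541841e+00]), 'dq': array([-0.0445571 ,  0.05018835,  0.07001577,  0.00304932, -0.07335506,
        0.01620414]), 'effort': array([-2.38990106e-04, -4.29514396e+01, -3.26123822e+01, -1.91914451e-04,
        5.35315441e-03,  5.43860807e-06]), 'tcp_pos': array([ 0.18506856, -0.62264643,  0.3027695 ]), 'eef_rot': array([-1.79982011e+02,  1.10032845e-01, -7.34528040e+01]), 'wrist_force': array([-0.03446402, -0.4713318 ,  0.73824975]), 'ft_torque': array([-0.03254691, -0.02413502,  0.04193721]), 'finger_gap': 0.08561890817322325}
top 517.8160815345293 319.60108585340964 193.3406939446854 [[-0.017, -1.0, -0.019], [-0.995, 0.019, -0.1], [0.101, 0.017, -0.995]] [0.0706238  0.52055938 1.4377775 ]
side 477.8981194343353 316.56234431558767 198.25734348138278 [[-0.983, -0.186, -0.001], [-0.112, 0.597, -0.794], [0.148, -0.781, -0.607]] [0.53331637 0.11596035 1.19365789]
wrist 309.70691628693146 314.5997823838772 200.37475083358473 [[0.285, -0.958, -0.002], [-0.909, -0.271, 0.318], [-0.305, -0.089, -0.948]] [-0.64801736 -0.04106182  0.38098727]
```

View pics/top0.png

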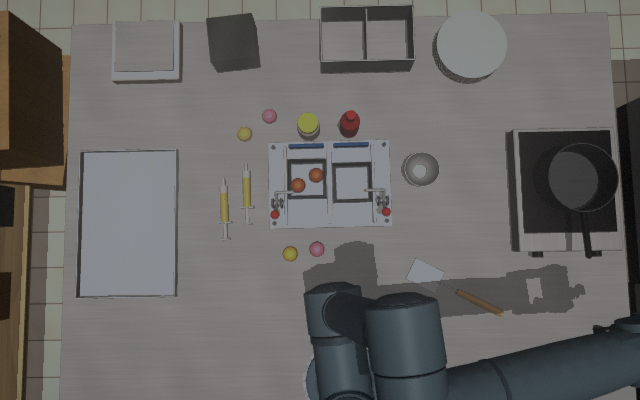

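View pics/side0.png

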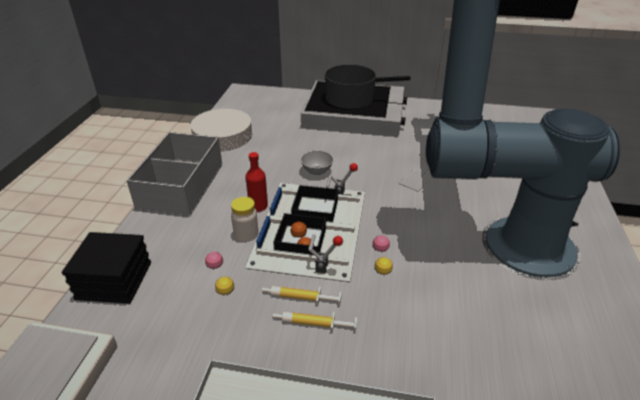

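The top view shows the filled box in the left lane at about (307,180), with brown buns at (298,185) and (316,175). The empty box is in the right lane at (352,182). The red knobs are at (275,215) on the left and (387,212) on the right. The look-alikes are pink and yellow balls at (269,116), (245,134), (290,254) and (317,249), all outside the fixture. I'll take the left lane and check it in a close crop.

```bash
cat > h.py <<'E'
import numpy as np,cv2
def ray(f,u,v):
    d=np.array([(u-f["cx"])/f["fx"],(v-f["cy"])/f["fy"],1.]);R=f["R"]
    return -R.T@f["t"],R.T@d
def plane(f,u,v,z):
    c,d=ray(f,u,v);return c+d*(z-c[2])/d[2]
def two(f,p,g,q):
    c,d=ray(f,*p);e,k=ray(g,*q);d=d/np.linalg.norm(d);k=k/np.linalg.norm(k)
    s=np.linalg.lstsq(np.c_[d,-k],e-c,rcond=None)[0];a=c+s[0]*d;b=e+s[1]*k
    return (a+b)/2,np.linalg.norm(a-b)
def proj(f,X):
    c=f["R"]@np.array(X)+f["t"];return c[0]/c[2]*f["fx"]+f["cx"],c[1]/c[2]*f["fy"]+f["cy"]
def red(f,lo=(80,0)):
    h=cv2.cvtColor(f["color"],cv2.COLOR_BGR2HSV)
    m=(((h[...,0]<5)|(h[...,0]>174))&(h[...,1]>180)&(h[...,2]>80)).astype(np.uint8)
    n,l,s,c=cv2.connectedComponentsWithStats(m);return [(c[i].round(2).tolist(),s[i].tolist()) for i in range(1,n) if s[i,4]>12]
def blue(f):
    h=cv2.cvtColor(f["color"],cv2.COLOR_BGR2HSV)
    m=((abs(h[...,0].astype(int)-108)<12)&(h[...,1]>120)&(h[...,2]>40)).astype(np.uint8)
    n,l,s,c=cv2.connectedComponentsWithStats(m);return [(c[i].round(2).tolist(),s[i].tolist()) for i in range(1,n) if s[i,4]>12]
E
python3 - <<'E'
import pickle;from h import *
t=pickle.load(open("top0.pkl","rb"));s=pickle.load(open("side0.pkl","rb"))
print("red",red(t),red(s));print("blue",blue(t),blue(s))
c=cv2.resize(t["color"][130:240,255:405],None,fx=5,fy=5,interpolation=cv2.INTER_CUBIC);cv2.imwrite("pics/c1.png",cv2.convertScaleAbs(c,alpha=1.5))
c=cv2.resize(s["color"][170:290,240:380],None,fx=5,fy=5,interpolation=cv2.INTER_CUBIC);cv2.imwrite("pics/c2.png",cv2.convertScaleAbs(c,alpha=1.3))
E
```

```text
red [] [([255.87, 182.22], [247, 153, 18, 58, 562]), ([353.33, 166.8], [351, 164, 6, 6, 30]), ([337.47, 240.43], [334, 237, 8, 8, 51])]
blue [] [([275.42, 200.44], [271, 188, 10, 26, 89]), ([262.65, 231.59], [257, 217, 12, 30, 111])]
```

View pics/c1.png

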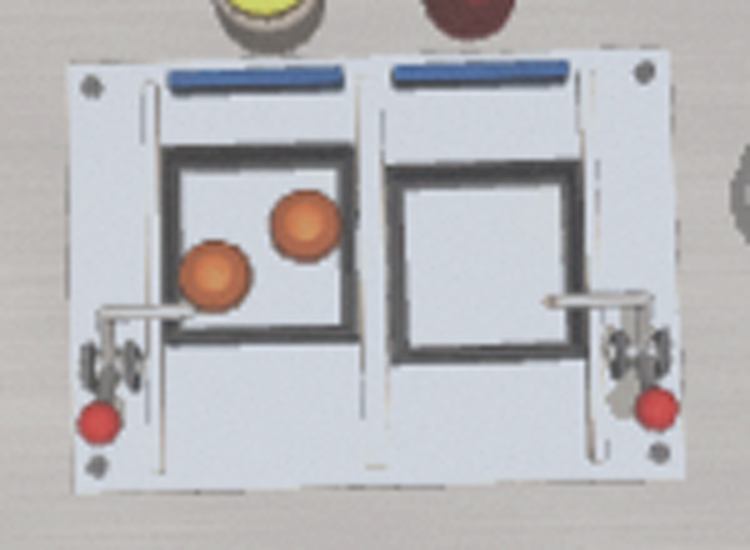

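View pics/c2.png

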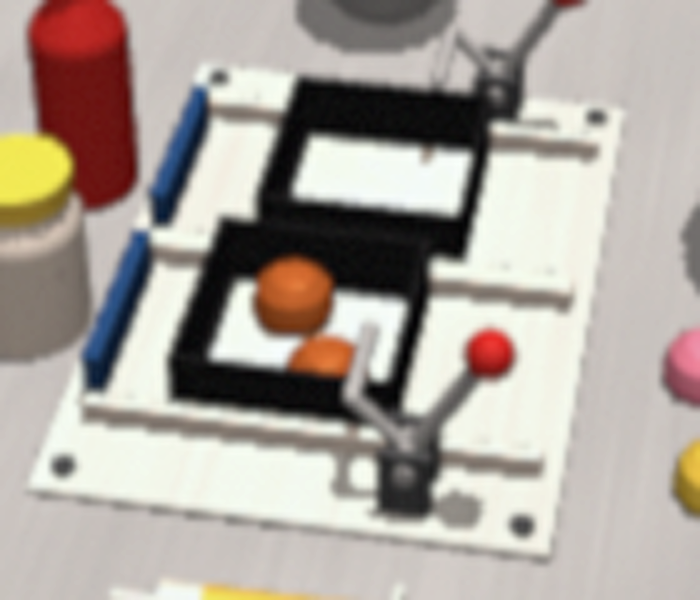

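The crop confirms that the left lane's box holds the two glazed brown buns, that both levers are open, and that the left bar hangs over the box's near wall. Next is the fixture pose from the plate corners and knobs.

Run:
```python
import pickle;from h import *
t=pickle.load(open("top0.pkl","rb"));s=pickle.load(open("side0.pkl","rb"))
h=cv2.cvtColor(t["color"],cv2.COLOR_BGR2HSV)
for u,v in((275,215),(387,212),(306,146),(320,155),(262,150)):print(u,v,h[v,u])
m=(((h[...,0]<6)|(h[...,0]>172))&(h[...,1]>140)).astype(np.uint8)
n,l,st,c=cv2.connectedComponentsWithStats(m)
kt=[(c[i].round(2).tolist(),st[i].tolist()) for i in range(1,n) if st[i,4]>12];print(kt)
g=cv2.cvtColor(t["color"],cv2.COLOR_BGR2GRAY);
mm=np.zeros_like(g);hs=h
roi=(slice(130,240),slice(255,405))
th,_=cv2.threshold(g[roi],0,255,cv2.THRESH_OTSU);print(th,g[150,260],g[150,275])
b=((h[...,2]>(int(g[150,260])+int(g[150,275]))/2+3)).astype(np.uint8);x=np.zeros_like(b);x[roi]=b[roi]
cs,_=cv2.findContours(x,cv2.RETR_EXTERNAL,cv2.CHAIN_APPROX_NONE);k=max(cs,key=cv2.contourArea)
hull=cv2.convexHull(k);r=cv2.minAreaRect(hull);q=cv2.boxPoints(r);print(r,q)
P=np.array([plane(t,*p,0.006) for p in q]);print(P.round(4));print(np.linalg.norm(P-np.roll(P,1,0),axis=1))
print("knobs one-plane z.101")
for a in kt:
    print(a[0],plane(t,*a[0],.101).round(4))
R=red(s)
for a in kt:
  for b2 in R:
    p,e=two(t,a[0],s,b2[0])
    if e<.01: print(a[0],b2[0],p.round(4),e.round(4))
```

```text
275 215 [  0 149 135]
387 212 [  0 154 134]
306 146 [110 112 100]
320 155 [109  14 145]
262 150 [ 10   6 126]
[([350.86, 114.48], [346, 111, 11, 8, 65]), ([352.23, 124.27], [345, 118, 14, 11, 62]), ([386.34, 211.31], [383, 208, 7, 7, 35]), ([274.33, 214.22], [271, 211, 7, 7, 36])]
101.0 124 140
((329.21087646484375, 183.72535705566406), (85.7410659790039, 121.88301849365234), 88.53119659423828) [[267.19052 142.431  ]
 [389.03348 139.30682]
 [391.23123 225.01971]
 [269.38828 228.14389]]
[[ 0.6753  0.211   0.006 ]
 [ 0.677  -0.1421  0.006 ]
 [ 0.4294 -0.1407  0.006 ]
 [ 0.4268  0.2065  0.006 ]]
[0.24859215 0.35311212 0.24762914 0.34722994]
knobs one-plane z.101
[350.86, 114.48] [ 0.7284 -0.0291  0.101 ]
[352.23, 124.27] [ 0.7012 -0.0321  0.101 ]
[386.34, 211.31] [ 0.4626 -0.1175  0.101 ]
[274.33, 214.22] [0.4604 0.182  0.101 ]
[352.23, 124.27] [255.87, 182.22] [ 0.7109 -0.0329  0.0743] 0.0067
[386.34, 211.31] [353.33, 166.8] [ 0.4632 -0.1176  0.0994] 0.0008
[274.33, 214.22] [337.47, 240.43] [0.4608 0.1821 0.1002] 0.0006
```

```bash
cat >> h.py <<'E'
YAW=np.radians(.4);ORG=np.array([.4975,.0328])
def tofix(p):
    d=np.asarray(p)[:2]-ORG;c,s=np.cos(YAW),np.sin(YAW);return np.array([c*d[0]+s*d[1],-s*d[0]+c*d[1]])*1000
def tow(x,y):
    c,s=np.cos(YAW),np.sin(YAW);return ORG+np.array([c*x-s*y,s*x+c*y])/1000
E
python3 - <<'E'
import pickle;from h import *
t=pickle.load(open("top0.pkl","rb"));g=cv2.cvtColor(t["color"],cv2.COLOR_BGR2GRAY)
# column profiles along the lane at fixture y 40..80: project z .046 line
for y in(30,50,64,80):
    prev=[]
    for x in range(-40,30,2):
        w=tow(x,y);u,v=proj(t,[w[0],w[1],.046]);prev.append(int(cv2.getRectSubPix(g,(1,1),(u,v))[0,0]))
    print(y,prev)
for y in(50,64):
    print([ (x,int(cv2.getRectSubPix(g,(1,1),proj(t,[*tow(x,y),.046]))[0,0])) for x in range(80,170,4)])
for p in((-36,149,.101),(-36,-149,.101)):print(proj(t,[*tow(*p[:2]),p[2]]))
print(tow(-50,64),tow(-50,149),tow(48,64))
E
```

```text
30 [141, 141, 140, 140, 141, 140, 141, 141, 140, 141, 141, 140, 140, 141, 141, 141, 141, 141, 140, 141, 141, 140, 139, 140, 112, 75, 57, 59, 64, 69, 117, 137, 140, 140, 140]
50 [140, 140, 140, 140, 141, 141, 141, 141, 141, 140, 140, 140, 141, 141, 142, 141, 140, 140, 141, 141, 141, 140, 141, 141, 123, 78, 64, 60, 63, 67, 104, 135, 141, 140, 140]
64 [140, 141, 141, 141, 140, 141, 141, 141, 141, 141, 141, 140, 140, 140, 140, 140, 140, 141, 140, 141, 141, 141, 141, 141, 131, 85, 66, 59, 60, 80, 108, 136, 140, 141, 141]
80 [140, 140, 141, 140, 141, 141, 142, 141, 140, 140, 141, 140, 140, 141, 140, 140, 141, 140, 142, 142, 141, 140, 140, 134, 119, 81, 63, 58, 59, 75, 101, 134, 139, 138, 128]
[(80, 80), (84, 79), (88, 77), (92, 98), (96, 138), (100, 140), (104, 133), (108, 87), (112, 57), (116, 49), (120, 58), (124, 122), (128, 140), (132, 140), (136, 140), (140, 141), (144, 141), (148, 140), (152, 77), (156, 61), (160, 71), (164, 86), (168, 131)]
[(80, 140), (84, 140), (88, 140), (92, 140), (96, 140), (100, 141), (104, 137), (108, 94), (112, 58), (116, 49), (120, 59), (124, 119), (128, 140), (132, 140), (136, 140), (140, 140), (144, 139), (148, 139), (152, 76), (156, 58), (160, 72), (164, 77), (168, 125)]
(np.float64(274.5092782757076), np.float64(214.19611566188138))
(np.float64(385.96415510272396), np.float64(211.3553225256931))
[0.44705442 0.09644938] [0.44646101 0.18144731] [0.54505203 0.09713354]
```

```bash
python3 -m handwheel '[[[0,0,0,0,0,0.094,20],[0,0,0,0,0,0.094,20],[0,0,0,0,0,0.094,20],[-36,-13,0,0,0,0,20],[-36,-13,0,0,0,0,20],[-36,-13,0,0,0,0,20],[-36,-13,0,0,0,0,20],[-36,-13,0,0,0,0,20],[-36,-13,0,0,0,0,20],[-36,-13,0,0,0,0,20]]]'
```

```text
t: 0.98
tcp_pos: [0.2746, -0.3686, 0.3035]
eef_rot: [180.0, 0.0, -89.6]
wrist_force: [0.2, 0.6, 0.3]
finger_gap: 0.0202
```

The rim of the filled box runs from fixture x ≈ +10 to +122. That is 110 long within blur, and about 37 short of home, which is inside the given 35–60. The knob model reprojects to within 0.4 px. I'll carry on over.

```bash
python3 -m handwheel '[[[-36,-13,0,0,0,0,20],[-36,-13,0,0,0,0,20],[-36,-13,0,0,0,0,20],[-36,-13,0,0,0,0,20],[-36,-13,0,0,0,0,20],[-36,-13,0,0,0,0,20],[-36,-13,0,0,0,0,20],[-36,-13,0,0,0,0,20],[-36,-13,0,0,0,0,20],[-36,-13,0,0,0,0,20]]]'
python3 -m handwheel '[[[-36,-13,0,0,0,0,20],[-36,-13,0,0,0,0,20],[-34,-6,0,0,0,0,20],[0,0,0,0,0,0,20]]]'
python3 -c "
from plant import bot;from h import *
o=bot.get_obs();print(tofix(o['tcp_pos']),o['tcp_pos'],o['eef_rot'])"
```

```text
t: 1.82
tcp_pos: [0.402, -0.0076, 0.3039]
eef_rot: [-180.0, -0.0, -89.6]
wrist_force: [1.3, -1.2, 0.2]
finger_gap: 0.02
t: 2.15
tcp_pos: [0.4332, 0.1012, 0.3037]
eef_rot: [180.0, 0.1, -89.2]
wrist_force: [0.3, -0.7, -0.9]
finger_gap: 0.0201
[-63.80023366  68.83495266] [0.43322077 0.10118787 0.30371469] [ 1.79974803e+02  1.03654887e-01 -8.92120451e+01]
```

```bash
python3 -m handwheel '[[[5,-12,0,0,0,0,20],[0,0,35,0,0,0,20],[0,0,35,0,0,0,20],[0,0,35,0,0,0,20],[0,0,35,0,0,0,20],[0,0,35,0,0,0,20],[0,0,20,0,0,0,20],[0,0,10,0,0,0,20],[0,0,0,0,0,0,20]]]'
python3 - <<'E'
from plant import bot;from h import *
o=bot.get_obs();print(tofix(o['tcp_pos']),o['tcp_pos'],o['eef_rot'],o['wrist_force'])
f=bot.grab_frame("side");cv2.imwrite("pics/s1.png",cv2.resize(f["color"][120:320,200:420],None,fx=3,fy=3,interpolation=cv2.INTER_CUBIC))
f=bot.grab_frame("wrist");cv2.imwrite("pics/w1.png",f["color"])
E
```

```text
t: 2.9
tcp_pos: [0.4436, 0.0914, 0.0968]
eef_rot: [179.7, 0.0, -89.6]
wrist_force: [-0.8, -0.3, -0.0]
finger_gap: 0.0201
[-53.44543969  59.00086114] [0.44364396 0.09142631 0.09677238] [ 1.79707212e+02  1.07933613e-02 -8.96369343e+01] [-0.81830153 -0.31469412 -0.04783531]
```

View pics/s1.png

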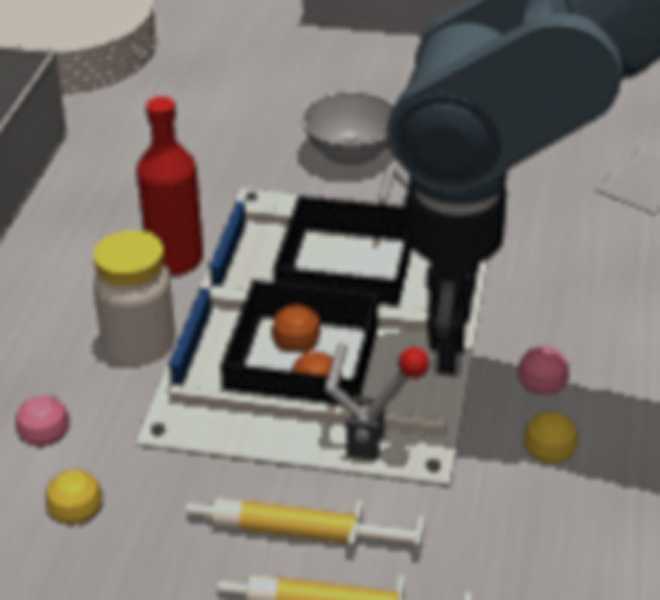

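View pics/w1.png

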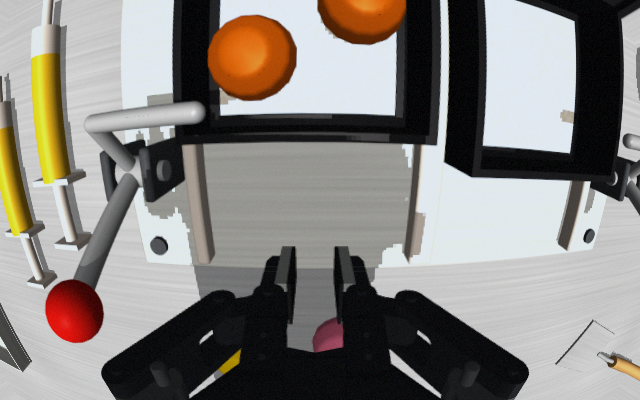

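The side and wrist views show the fingers in the left lane just behind the box, with the bar to the left at wrist (150,118). The finger linkage is wide, so before pushing I'll check its width and height against the bar using the wrist depth.

Run:
```python
from plant import bot;from h import *
from scipy.spatial.transform import Rotation as Ro
o=bot.get_obs();f=bot.grab_frame("wrist");z=f["range_z"]
T=Ro.from_euler('xyz',o['eef_rot'],degrees=True).as_matrix()
def P(u,v):
    dx,dy=u-f["cx"],v-f["cy"];r=np.hypot(dx,dy);th=r/f["fx"];d=np.array([np.tan(th)*dx/r,np.tan(th)*dy/r,1])*z[v,u]
    w=f["R"].T@(d-f["t"]);return w
for n,(u,v) in dict(knL=(118,365),knLtop=(220,297),knR=(515,365),knRt=(410,297),mid=(160,330),midR=(470,325),fingL=(275,262),fingLt=(290,250),fR=(345,262),fing2=(265,300),bar=(150,118),barend=(200,112),barbend=(95,125),wall=(300,138),wall2=(300,125),knob=(75,310)).items():
    w=P(u,v);print(n,(T.T@(w-o['tcp_pos'])*1000).round(0),tofix(w).round(0),(w[2]*1000).round(0))
# extent of near depth points by tool z
pts=[]
for u in range(0,640,3):
  for v in range(230,400,3):
    if z[v,u]>0:
      q=T.T@(P(u,v)-o['tcp_pos'])*1000
      if abs(q[1])<45 and q[2]<76: pts.append(q)
pts=np.array(pts);print(len(pts))
for a in range(-40,80,10):
    k=pts[(pts[:,2]>=a)&(pts[:,2]<a+10)]
    if len(k):print(a,len(k),k.min(0).round(0),k.max(0).round(0))
```

```text
knL [-59. -14. -20.] [-37. 118.] 119.0
knLtop [-36. -14.  20.] [-37.  95.] 80.0
knR [ 58. -15. -20.] [-37.   1.] 120.0
knRt [ 35. -14.  21.] [-37.  25.] 79.0
mid [-53. -12.   1.] [-39. 112.] 99.0
midR [123.  80. 100.] [-131.  -64.] 0.0
fingL [-20.  -7.  60.] [-44.  79.] 40.0
fingLt [-13. -11.  65.] [-40.  72.] 35.0
fR [ 13. -11.  53.] [-40.  46.] 47.0
fing2 [-20. -12.  23.] [-39.  79.] 77.0
bar [-60. -79.  32.] [ 28. 119.] 68.0
barend [-40. -80.  33.] [29. 99.] 67.0
barbend [-87. -79.  32.] [ 28. 146.] 68.0
wall [ -7. -67.  54.] [16. 66.] 46.0
wall2 [ -9. -69.  89.] [18. 68.] 11.0
knob [-82. -22.  -7.] [-29. 141.] 107.0
4506
-30 642 [-66. -21. -28.] [ 63.  -3. -20.]
-20 1049 [-96. -24. -20.] [ 64.   4. -10.]
-10 971 [-96. -28. -10.] [58. 12. -0.]
0 546 [-93. -27.   0.] [53. 12. 10.]
10 643 [-93. -33.  10.] [47. 12. 20.]
20 311 [-92. -37.  20.] [41. 12. 30.]
30 127 [-86. -35.  30.] [26. 11. 40.]
40 81 [-24. -12.  40.] [22. 11. 50.]
50 88 [-24. -12.  50.] [22. 10. 60.]
60 43 [-25. -12.  60.] [21. 10. 69.]
70 5 [ 9.  3. 70.] [ 9.  9. 73.]
```

At the bar's height (z 68 mm) the linkage is about ±41 wide. I'll push along y ≈ 54 instead, which leaves about 7 mm to the bar tip. The finger pair still straddles the lane centre.

```bash
python3 -m handwheel '[[[5,0,0,0,0,0,20],[0,-15,0,0,0,0,20],[0,-15,0,0,0,0,20],[0,-12,0,0,0,0,20],[0,-5,0,0,0,0,20],[0,0,0,0,0,0,20]]]'
python3 - <<'E'
from plant import bot;from h import *
o=bot.get_obs();print(tofix(o['tcp_pos']),o['tcp_pos'],o['eef_rot'],o['wrist_force'])
f=bot.grab_frame("wrist");cv2.imwrite("pics/w2.png",f["color"])
E
```

```text
t: 3.55
tcp_pos: [0.494, 0.0867, 0.1004]
eef_rot: [-179.8, -0.0, -89.6]
wrist_force: [-0.3, 1.1, 0.5]
finger_gap: 0.02
[-3.09904414 53.88796911] [0.49402483 0.08666502 0.10038131] [-1.79810958e+02 -1.46836416e-02 -8.96180196e+01] [-0.29618601  1.05014309  0.47933469]
```

View pics/w2.png

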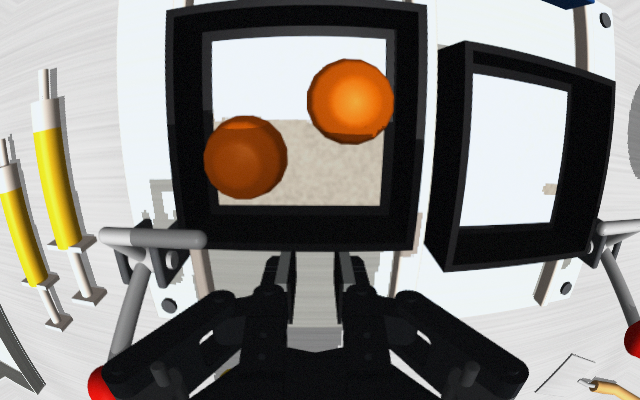

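The wrist view shows the fingertips just short of the near wall (about (315,250)), with the bar end at (205,238) clear of the linkage. I'll push gently.

```bash
python3 -m handwheel '[[[0,-3,2,0,0,0,20],[0,-3,0,0,0,0,20],[0,-3,0,0,0,0,20],[0,-3,0,0,0,0,20],[0,-3,0,0,0,0,20],[0,-3,0,0,0,0,20],[0,-3,0,0,0,0,20],[0,-3,0,0,0,0,20],[0,0,0,0,0,0,20]]]'
python3 - <<'E'
from plant import bot;from h import *
o=bot.get_obs();print(tofix(o['tcp_pos']),o['tcp_pos'],o['eef_rot'],o['wrist_force'])
f=bot.grab_frame("wrist");cv2.imwrite("pics/w3.png",f["color"])
E
```

```text
t: 4.35
tcp_pos: [0.5171, 0.0871, 0.0971]
eef_rot: [-179.9, -0.0, -89.6]
wrist_force: [0.5, 0.2, -0.3]
finger_gap: 0.0203
[19.9445674  54.20022818] [0.5170657  0.08713815 0.09706535] [-1.79947895e+02 -3.07919009e-04 -8.96151856e+01] [ 0.45532393  0.15001305 -0.26708094]
```

View pics/w3.png

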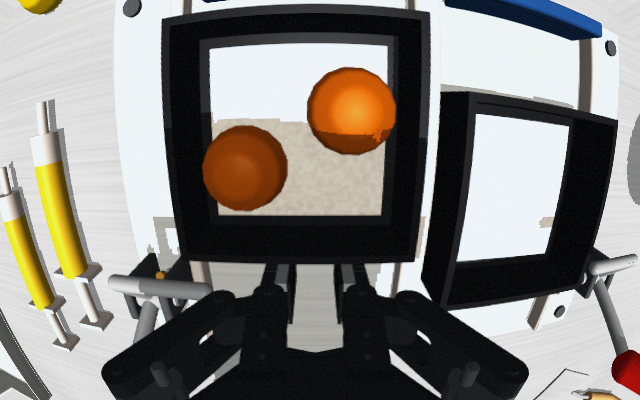

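The box moves along with the fingers and the bar end at (210,290) is still clear. I'll lift 2 mm for margin and push on.

```bash
python3 -m handwheel '[[[0,-2,-2,0,0,0,20],[0,-2,0,0,0,0,20],[0,-2,0,0,0,0,20],[0,-2,0,0,0,0,20],[0,-2,0,0,0,0,20],[0,0,0,0,0,0,20]]]'
python3 -m handwheel '[[[0,-1,0,0,0,0,20],[0,-1,0,0,0,0,20],[0,-1,0,0,0,0,20],[0,0,0,0,0,0,20]]]'
python3 - <<'E'
from plant import bot;from h import *
o=bot.get_obs();print(tofix(o['tcp_pos']),o['tcp_pos'],o['eef_rot'],o['wrist_force'])
E
```

```text
t: 4.9
tcp_pos: [0.5268, 0.0872, 0.099]
eef_rot: [-179.9, 0.0, -89.6]
wrist_force: [-0.4, 0.2, -0.6]
finger_gap: 0.0198
t: 5.23
tcp_pos: [0.5296, 0.0873, 0.0989]
eef_rot: [-180.0, 0.0, -89.6]
wrist_force: [-0.9, 1.0, -0.1]
finger_gap: 0.02
[32.43565919 54.22669066] [0.5295563  0.08725181 0.09886424] [-1.79964650e+02  1.30190959e-04 -8.96149473e+01] [-0.88910376  0.95713707 -0.07335484]
```

Now 1 mm at a time until the stop is felt.

```bash
python3 -m handwheel '[[[0,-1,0,0,0,0,20],[0,-1,0,0,0,0,20],[0,0,0,0,0,0,20]]]'
python3 -m handwheel '[[[0,-1,0,0,0,0,20],[0,0,0,0,0,0,20]]]'
python3 - <<'E'
from plant import bot;from h import *
o=bot.get_obs();print(tofix(o['tcp_pos']),o['tcp_pos'],o['wrist_force'])
for n in("wrist","top"):
  f=bot.grab_frame(n);cv2.imwrite(f"pics/{n}4.png",f["color"])
E
```

```text
t: 5.48
tcp_pos: [0.5316, 0.0873, 0.0989]
eef_rot: [-180.0, 0.0, -89.6]
wrist_force: [-0.5, -0.5, 0.2]
finger_gap: 0.02
t: 5.65
tcp_pos: [0.5325, 0.0873, 0.0989]
eef_rot: [-180.0, -0.0, -89.6]
wrist_force: [-0.6, 0.0, -0.1]
finger_gap: 0.02
[35.39170284 54.23285625] [0.53251223 0.08727861 0.09891103] [-0.57656615  0.00262882 -0.10490121]
```

View pics/wrist4.png

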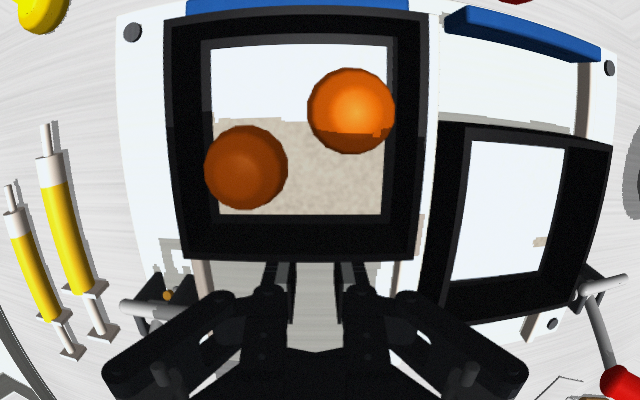

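The box's far wall is about to meet the blue stop at (300,8). I'll continue in 1 mm steps.

```bash
for i in 1; do python3 -m handwheel '[[[0,-1,0,0,0,0,20],[0,-1,0,0,0,0,20],[0,0,0,0,0,0,20]]]'; done
python3 -c "
from plant import bot
print(bot.get_obs()['wrist_force'],bot.get_obs()['tcp_pos'])"
python3 -m handwheel '[[[0,-1,0,0,0,0,20],[0,0,0,0,0,0,20]]]'
```

```text
t: 6.0
tcp_pos: [0.5343, 0.0873, 0.0988]
eef_rot: [180.0, -0.0, -89.6]
wrist_force: [-1.7, 0.0, 0.2]
finger_gap: 0.0202
[-1.6686593   0.00437703  0.2122627 ] [0.53428413 0.08727679 0.09883949]
t: 6.17
tcp_pos: [0.5345, 0.0873, 0.0987]
eef_rot: [179.8, -0.0, -89.6]
wrist_force: [-5.7, -0.2, 4.0]
finger_gap: 0.0197
```

The force jumped from about 1 N to 5.7 N with the finger front at fixture x ≈ 48, which is the home position. I'll back off and check.

```bash
python3 -m handwheel '[[[0,3,0,0,0,0,20],[0,10,0,0,0,0,20],[0,20,0,0,0,0,20],[0,30,0,0,0,0,20],[0,30,0,0,0,0,20],[0,0,0,0,0,0,20]]]'
python3 - <<'E'
from plant import bot;from h import *;import pickle
o=bot.get_obs();print(tofix(o['tcp_pos']),o['tcp_pos'],o['eef_rot'],o['wrist_force'])
f=bot.grab_frame("wrist");cv2.imwrite("pics/w5.png",f["color"])
f=bot.grab_frame("side");cv2.imwrite("pics/s5.png",cv2.resize(f["color"][120:320,200:420],None,fx=3,fy=3,interpolation=cv2.INTER_CUBIC))
t=bot.grab_frame("top");g=cv2.cvtColor(t["color"],cv2.COLOR_BGR2GRAY)
cv2.imwrite("pics/t5.png",cv2.resize(t["color"][130:240,255:405],None,fx=5,fy=5,interpolation=cv2.INTER_CUBIC))
for y in(30,50,80,95):print(y,[int(cv2.getRectSubPix(g,(1,1),proj(t,[*tow(x,y),.046]))[0,0]) for x in range(130,180,2)],[int(cv2.getRectSubPix(g,(1,1),proj(t,[*tow(x,y),.046]))[0,0]) for x in range(30,70,2)])
E
```

```text
t: 6.67
tcp_pos: [0.4365, 0.0872, 0.0967]
eef_rot: [179.6, 0.0, -89.6]
wrist_force: [-1.5, 0.2, -0.5]
finger_gap: 0.0202
[-60.58244557  54.86830181] [0.43653598 0.08724402 0.09671298] [ 1.79628132e+02  3.14877646e-02 -8.95832380e+01] [-1.48673042  0.17042233 -0.51048802]
30 [111, 134, 138, 137, 137, 127, 88, 68, 55, 46, 44, 45, 48, 56, 63, 69, 69, 80, 100, 131, 124, 120, 122, 121, 120] [137, 137, 137, 137, 138, 138, 107, 74, 47, 53, 55, 63, 116, 134, 137, 138, 138, 138, 137, 137]
50 [135, 137, 138, 138, 138, 137, 100, 72, 56, 48, 44, 44, 50, 56, 62, 67, 68, 83, 110, 128, 123, 105, 80, 72, 69] [136, 137, 137, 137, 137, 137, 113, 72, 49, 49, 57, 58, 104, 132, 137, 137, 137, 137, 138, 138]
80 [137, 137, 138, 138, 137, 112, 86, 62, 53, 48, 45, 43, 51, 59, 63, 68, 69, 70, 114, 133, 135, 125, 122, 120, 119] [138, 138, 137, 136, 137, 137, 130, 84, 58, 48, 55, 72, 99, 131, 136, 130, 113, 87, 72, 69]
95 [137, 137, 137, 136, 137, 118, 91, 66, 55, 49, 45, 46, 51, 58, 64, 68, 71, 74, 109, 133, 137, 128, 123, 120, 120] [136, 136, 137, 137, 137, 132, 115, 78, 55, 48, 55, 75, 102, 130, 135, 121, 89, 67, 67, 75]
```

View pics/w5.png

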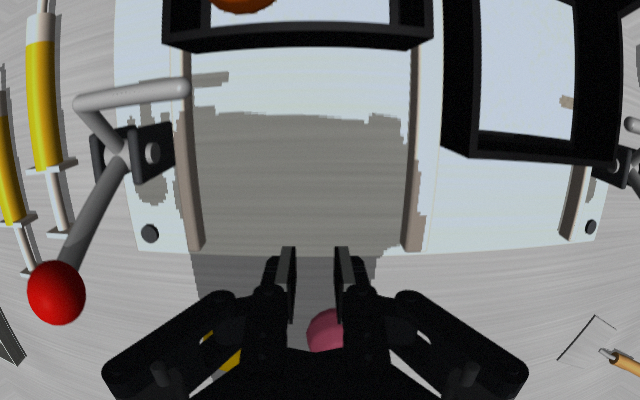

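View pics/s5.png

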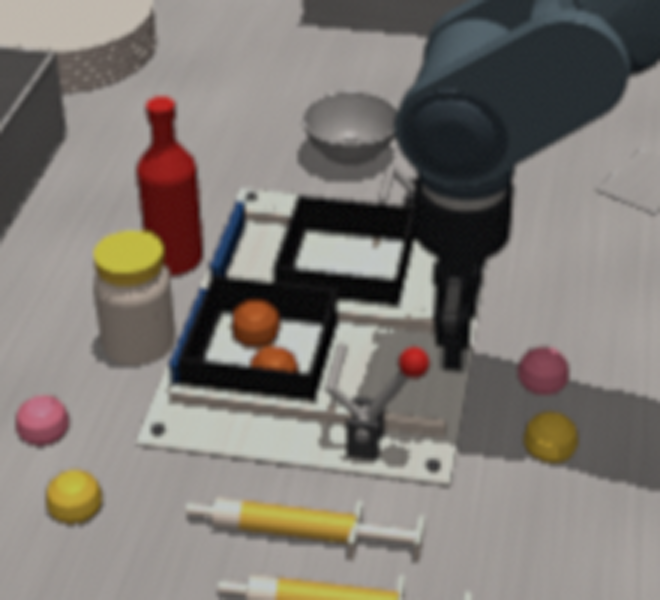

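View pics/t5.png

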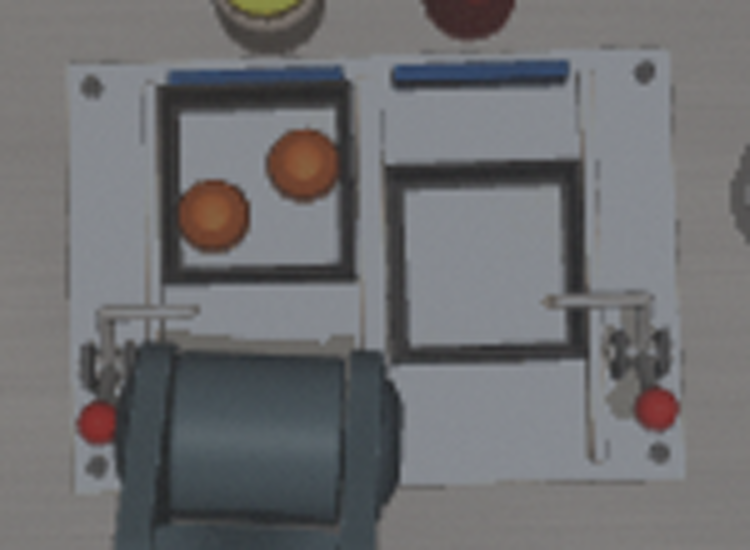

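The wrist, side and top views show the box square and against the blue stop: the rim moved about 34 mm and no gap is visible, with the far rim at top crop (255,88). But the push was rather high, with a 4 N upward component. I'll re-seat it gently with the fingers lower and a little to the right, so the linkage passes inside the bar tip.

```bash
python3 -m handwheel '[[[9,0,6,0,0,0,20],[0,0,6,0,0,0,20],[0,-25,0,0,0,0,20],[0,-25,0,0,0,0,20],[0,-20,0,0,0,0,20],[0,-12,0,0,0,0,20],[0,-8,0,0,0,0,20],[0,0,0,0,0,0,20]]]'
python3 - <<'E'
from plant import bot;from h import *
o=bot.get_obs();print(tofix(o['tcp_pos']),o['tcp_pos'],o['eef_rot'],o['wrist_force'])
f=bot.grab_frame("wrist");cv2.imwrite("pics/w6.png",f["color"])
E
```

```text
t: 7.48
tcp_pos: [0.5334, 0.0779, 0.0862]
eef_rot: [179.9, 0.0, -89.6]
wrist_force: [0.3, 0.4, -0.2]
finger_gap: 0.0202
[36.23881665 44.81298019] [0.53342508 0.07786488 0.08618111] [ 1.79935667e+02  3.04336029e-03 -8.96395248e+01] [ 0.25594821  0.39214657 -0.15378294]
```

View pics/w6.png

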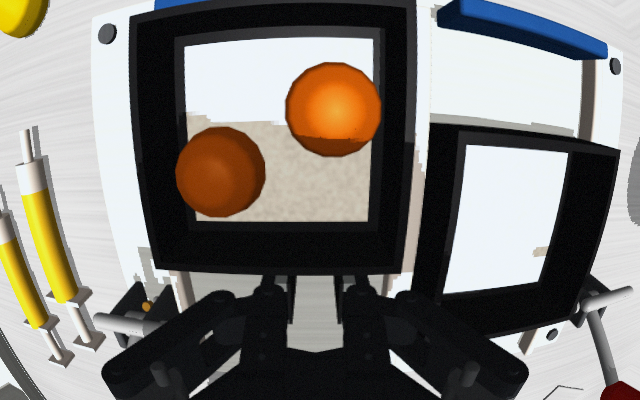

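```bash
python3 -m handwheel '[[[0,-1,0,0,0,0,20],[0,0,0,0,0,0,20]]]'
python3 -m handwheel '[[[0,-1,0,0,0,0,20],[0,0,0,0,0,0,20]]]'
```

```text
t: 7.7
tcp_pos: [0.533, 0.0783, 0.0866]
eef_rot: [180.0, 0.0, -89.6]
wrist_force: [-0.7, 0.2, 0.4]
finger_gap: 0.0201
t: 7.87
tcp_pos: [0.5342, 0.0783, 0.087]
eef_rot: [-180.0, -0.0, -89.6]
wrist_force: [0.1, 1.1, 0.8]
finger_gap: 0.0198
```

```bash
python3 -m handwheel '[[[0,-1,0,0,0,0,20],[0,0,0,0,0,0,20]]]'
python3 -m handwheel '[[[0,-1,0,0,0,0,20],[0,0,0,0,0,0,20]]]'
```

```text
t: 8.03
tcp_pos: [0.5345, 0.0784, 0.0868]
eef_rot: [179.9, 0.0, -89.6]
wrist_force: [-6.0, 0.1, 4.3]
finger_gap: 0.02
t: 8.2
tcp_pos: [0.5347, 0.0784, 0.0866]
eef_rot: [179.7, 0.0, -89.6]
wrist_force: [-9.1, -1.4, 7.3]
finger_gap: 0.0198
```

Firm contact came at the same place (x = 0.5345, 9 N) with the fingers low, so the box is home. I'll retreat, raise, and go behind the left knob.

```bash
python3 -m handwheel '[[[0,4,0,0,0,0,20],[0,16,0,0,0,0,20],[0,30,0,0,0,0,20],[0,33,0,0,0,0,20],[0,0,-35,0,0,0,0],[0,0,-38,0,0,0,0],[0,35,0,0,0,0,0],[-35,10,0,0,0,0,0],[-35,0,0,0,0,0,0],[-33,0,0,0,0,0,0]]]'
python3 -m handwheel '[[[0,0,0,0,0,0,0],[0,0,0,0,0,0,0]]]'
python3 - <<'E'
from plant import bot;from h import *
o=bot.get_obs();print(tofix(o['tcp_pos']),o['tcp_pos'],o['eef_rot'],o['wrist_force'])
f=bot.grab_frame("wrist");cv2.imwrite("pics/w7.png",f["color"])
f=bot.grab_frame("side");cv2.imwrite("pics/s7.png",cv2.resize(f["color"][120:320,200:420],None,fx=3,fy=3,interpolation=cv2.INTER_CUBIC))
E
```

```text
t: 9.03
tcp_pos: [0.4073, 0.1814, 0.1605]
eef_rot: [-179.8, 0.0, -89.7]
wrist_force: [1.3, -0.6, 0.3]
finger_gap: -0.0001
t: 9.2
tcp_pos: [0.4076, 0.1817, 0.1602]
eef_rot: [-179.9, 0.0, -89.4]
wrist_force: [-0.2, 0.2, 0.5]
finger_gap: 0.0001
[-88.83313559 149.48359649] [0.40762545 0.18165979 0.16015897] [-1.79906482e+02  7.67446393e-03 -8.94209685e+01] [-0.21036426  0.19590094  0.52768965]
```

View pics/w7.png

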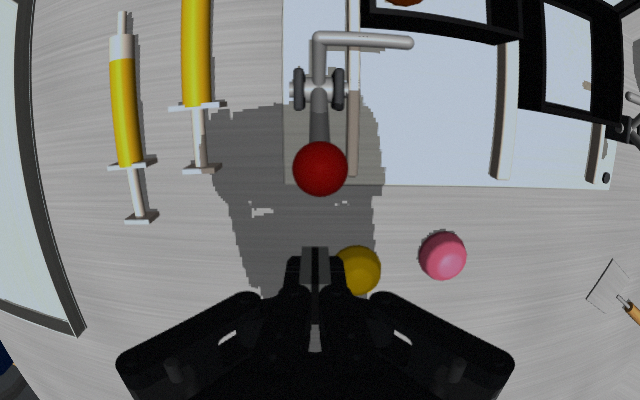

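View pics/s7.png

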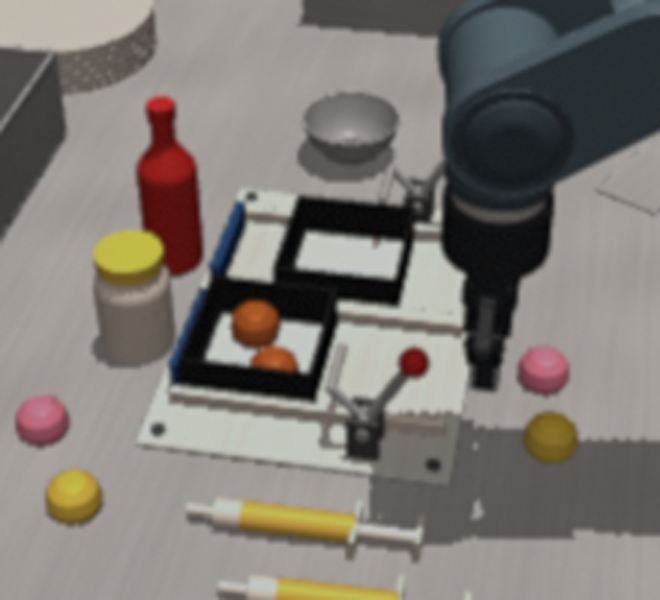

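The wrist view shows the knob at (320,168), straight ahead of the closed fingers at (315,250). I'll push it over.

```bash
python3 -m handwheel '[[[0,-12,0,0,0,0,0],[0,-10,0,0,0,0,0],[0,-8,0,0,0,0,0],[0,-8,0,0,0,0,0],[0,-8,0,0,0,0,0],[0,-8,0,0,0,0,0],[0,0,0,0,0,0,0]]]'
python3 -c "
from plant import bot;from h import *
o=bot.get_obs();print(tofix(o['tcp_pos']),o['wrist_force'])
f=bot.grab_frame('wrist');cv2.imwrite('pics/w8.png',f['color'])"
```

```text
t: 9.88
tcp_pos: [0.4631, 0.1802, 0.16]
eef_rot: [-180.0, 0.0, -89.7]
wrist_force: [-0.1, 0.3, 0.1]
finger_gap: 0.0003
[-33.38940642 147.59397317] [-0.12269826  0.28926273  0.10815143]
```

View pics/w8.png

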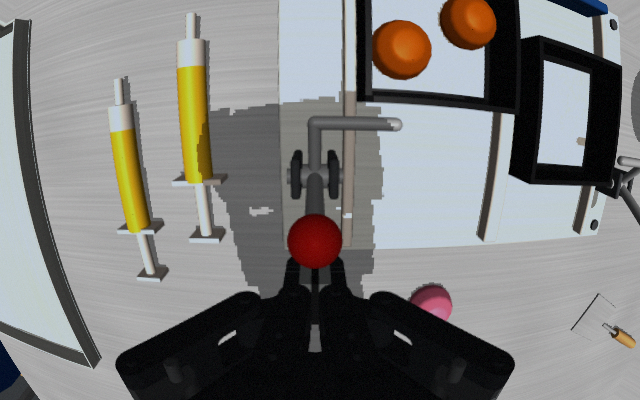

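The knob at (315,240) rests on the fingers and the lever is coming up. I'll keep going past centre.

```bash
python3 -m handwheel '[[[0,-6,0,0,0,0,0],[0,-6,0,0,0,0,0],[0,-6,0,0,0,0,0],[0,-6,0,0,0,0,0],[0,0,0,0,0,0,0],[0,0,0,0,0,0,0]]]'
python3 -c "
from plant import bot;from h import *
o=bot.get_obs();print(tofix(o['tcp_pos']),o['wrist_force'])
f=bot.grab_frame('wrist');cv2.imwrite('pics/w9.png',f['color'])"
```

```text
t: 10.43
tcp_pos: [0.4862, 0.181, 0.16]
eef_rot: [-180.0, 0.0, -89.6]
wrist_force: [-0.4, -0.4, -0.6]
finger_gap: -0.0001
[-10.29322835 148.23467756] [-0.40606843 -0.43264647 -0.56499396]
```

View pics/w9.png

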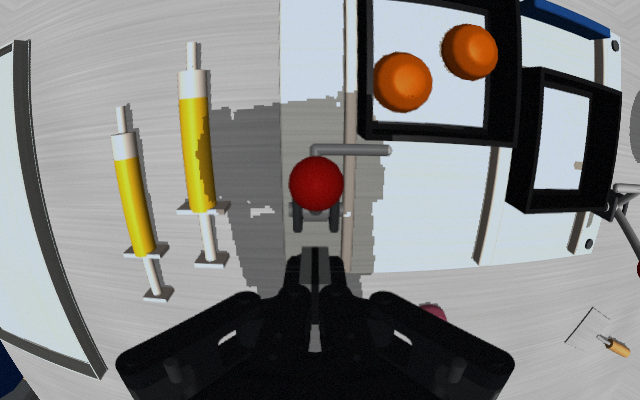

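The lever has snapped over: the knob at (316,183) is now ahead of the fingers. I'll retreat and check.

```bash
python3 -m handwheel '[[[0,15,0,0,0,0,0],[0,30,0,0,0,0,0],[0,35,0,0,0,0,0],[0,10,-35,0,0,0,0],[0,0,-35,0,0,0,0],[0,0,-35,0,0,0,0],[30,0,-10,0,0,0,0],[35,0,0,0,0,0,0],[35,0,0,0,0,0,0],[35,0,0,0,0,0,0]]]'
python3 -m handwheel '[[[35,0,0,0,0,0,0],[35,0,0,0,0,0,0],[35,0,0,0,0,0,0],[35,0,0,0,0,0,0],[35,0,0,0,0,0,0],[35,0,0,0,0,0,0],[35,0,0,0,0,0,0],[0,0,0,0,0,0,0]]]'
python3 - <<'E'
from plant import bot;from h import *;import pickle
t=bot.grab_frame("top");s=bot.grab_frame("side")
h=cv2.cvtColor(t["color"],cv2.COLOR_BGR2HSV)
m=(((h[...,0]<6)|(h[...,0]>172))&(h[...,1]>140)).astype(np.uint8)
n,l,st,c=cv2.connectedComponentsWithStats(m)
kt=[c[i] for i in range(1,n) if st[i,4]>12];S=red(s);print(S)
for a in kt:
  for b in S:
    p,e=two(t,a,s,b[0])
    if e<.004: print(a.round(1),b[0],tofix(p).round(1),(p[2]*1000).round(1),e.round(4))
g=cv2.cvtColor(t["color"],cv2.COLOR_BGR2GRAY)
for y in(30,50,80):print(y,[int(cv2.getRectSubPix(g,(1,1),proj(t,[*tow(x,y),.046]))[0,0]) for x in range(30,70,2)])
cv2.imwrite("pics/tE.png",cv2.convertScaleAbs(cv2.resize(t["color"][130:240,255:405],None,fx=5,fy=5,interpolation=cv2.INTER_CUBIC),alpha=1.5))
cv2.imwrite("pics/tF.png",t["color"])
cv2.imwrite("pics/sE.png",cv2.resize(s["color"][120:320,200:420],None,fx=3,fy=3,interpolation=cv2.INTER_CUBIC))
E
```

```text
t: 11.32
tcp_pos: [0.3961, 0.0444, 0.2754]
eef_rot: [-179.9, -0.0, -89.5]
wrist_force: [0.9, -0.2, -1.5]
finger_gap: 0.0
t: 11.98
tcp_pos: [0.3979, -0.2042, 0.2754]
eef_rot: [-180.0, -0.1, -89.9]
wrist_force: [-0.1, 0.4, 0.7]
finger_gap: -0.0
[([256.05, 182.92], [247, 153, 18, 58, 613]), ([353.33, 166.8], [351, 164, 6, 6, 30]), ([305.96, 236.28], [302, 232, 8, 9, 57])]
[356.4 120.3] [256.05, 182.92] [222.  -80.5] 62.6 0.0027
[273.9 187.4] [305.96, 236.28] [ 36.  149.6] 101.2 0.0005
[385.1 210.6] [353.33, 166.8] [ -34.6 -146.7] 101.8 0.0014
30 [143, 142, 142, 143, 143, 143, 112, 79, 53, 60, 61, 69, 122, 139, 142, 142, 143, 142, 142, 143]
50 [143, 143, 144, 143, 142, 143, 119, 78, 55, 55, 63, 66, 110, 138, 143, 143, 143, 142, 142, 142]
80 [142, 142, 142, 142, 142, 142, 136, 89, 64, 55, 62, 78, 105, 137, 142, 135, 118, 88, 74, 72]
```

View pics/tE.png

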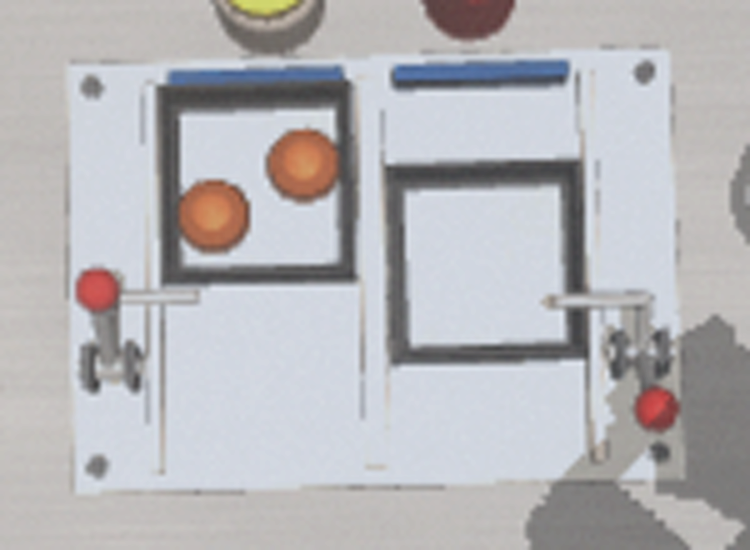

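View pics/sE.png

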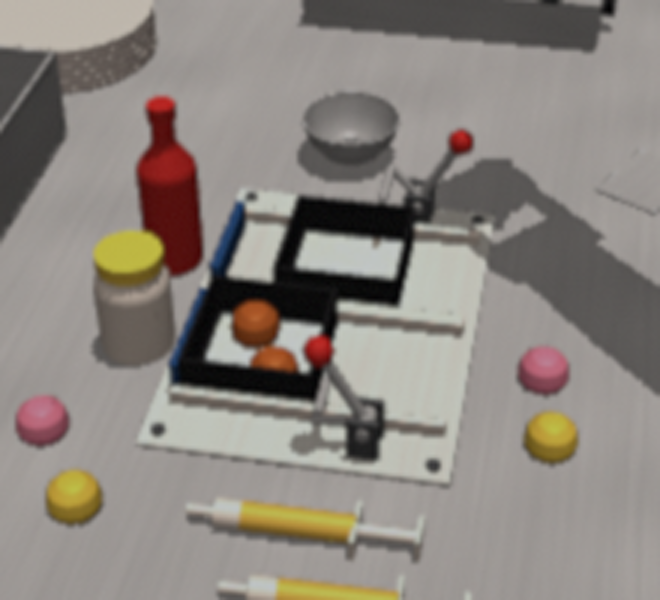

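View pics/tF.png

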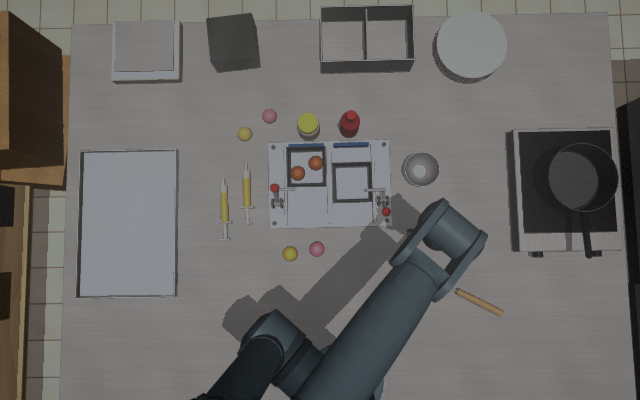

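The left knob measures (+36, 149.6, 101 high), which is exactly the locked position. The bar lies in front of the near wall and the box is at the stop. The right lever, the empty box and the rest look unmoved. I'm handing in.

```bash
python3 -c "
from plant import bot
print(bot.close_job(),bot.get_obs()['t'])"
```

```text
the job is handed in; nothing more can be done
the job is handed in; nothing more can be done
```

The box with the two brown buns is home against the blue stop in the left lane, and its lever is flipped over and locked. I handed the job in shortly after 12 s; the limit is 42 s.

- **Box:** I pushed it about 34 mm until the fingers met firm resistance. I then pressed again lower down, up to 9 N, and met it at the same place, x = 0.5345. No gap to the stop is visible.
- **Lever:** the left knob measures fixture (+36.0, 149.6), 101 above the table, which is the locked position. In the last pictures the bar lies in front of the box's near wall.
- **Everything else:** in the last pictures the buns are still in the box. The right lever, the empty box and the other items look where they were, and the arm is clear of everything.

**Readings that disagreed:**
- The near rim measured from the top camera reads fixture x ≈ 43, against 48 for a box at home. The same reading was also about 4 mm low before the push, so I took it as a camera offset. The finger position and the stop force both agree with home.
- The first press had a 4 N upward component, and the lower press had one too (about 7 N). The pictures show the box sitting flat.

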